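# Seat a bar in the stop fixture by pushing

## Task

Push the longer of the two aluminium bars along the bench until its long side lies flat against the fence of the steel stop fixture, between the fixed stop and the grey sliding jaw. Then push the jaw along the fence until the bar is trapped snugly end to end between the jaw and the fixed stop, and take your hand away. Only push: do not lift the bar, and leave the short bar and the other tools and parts where they lie.

Things in the scene. Friction and masses are not known exactly. Their poses are not given: they have to be found in the camera images.
- fixture: L-shaped steel stop, 20 mm high, fixed to the bench, carrying the sliding jaw. Origin on the bench in the inner corner. Fence face: plane x = 0, y from 0 to -295 mm, looks to -x (roughly to the robot); fence 28 mm thick. Fixed stop: x -60 to 0 mm, y 0 to 28 mm, its face y = 0 looks to -y. z up.
- jaw (a joint): Travel (m) of the grey sliding jaw along the fixture's y axis towards the fixed stop. The jaw's pressing face is at fixture y = -0.190 + joint, so it is 100 mm from the stop at 0.090. Range 0 to 0.11; slides against about 2.5 N of friction and stays where it is left.
- jaw_face (a point): Middle of the jaw's pressing face, which looks along fixture +y, 20 mm in front (-x) of the fence face, 20 mm above the bench. The jaw is a grey block 74 mm long along the fence; in front of the fence it reaches to fixture x = -57 mm, 3 to 43 mm above the bench; it also rides over the fence, to x = +38 mm.
- jaw_back (a point): Middle of the back (outer, -y) face of the jaw in front of the fence, where it is pushed: 74 mm behind the pressing face, 30 mm on the robot's side of the fence face, 23 mm above the bench. Face 54 mm wide and 40 mm high.
- long_bar: The longer plain aluminium bar, 100 mm long (its own y), 40 wide (x), 30 high, 0.25 to 0.45 kg, loose on the bench in front of the fence. Origin: centre of its underside. Seated, its y axis lies along the fixture's, its centre 20 mm from the fence face and 50 mm from the stop face.
- short_bar: Bystander: shorter aluminium bar of the same section, 60 mm long (y), 40 mm wide, 30 mm high. Origin: centre of its underside.
- collar: Bystander: steel ring 60 mm across, 32 mm bore, 40 mm high, standing flat. Origin: centre of its underside.
- hex_key: Bystander: dark L-shaped hex key, 10 mm thick, 120 mm by 40 mm, lying flat beyond the fence. Origin on the bench under it, about the middle of the long leg.
- hammer: Bystander: hammer lying on the bench to the robot's left. Origin under its middle.
- screwdriver: Bystander: screwdriver lying on the bench to the robot's right. Origin under its middle.
- tray: Bystander: grey plastic tray 110 x 150 x 60 mm, on the right. Origin: centre of its underside.
Not all that is in view belongs to the job. What is shaped like the long_bar but brown, orange or pink is not meant.

How it is judged (in metres and radians):
On the way, in this order (a step that is already met when the one before it is completed fails the run):
1. the long bar lies flat against the fence (x of long_bar in the frame of fixture above -0.0225 m and angle between the y axis of long_bar and the y axis of fixture, either way round below 0.03 rad and z of long_bar in the frame of fixture below 0.004 m and angle between long_bar's own z axis and vertical below 0.05 rad), for 0.2 s.
2. the jaw traps the bar against the fixed stop (all of step 1 and y of long_bar in the frame of fixture between -0.053 and -0.045 m and value of joint jaw above 0.087 m), for 0.2 s.
At the end, for the whole second after the job is handed in: The long bar is flat on the bench and at rest, its side within 2.5 mm of the fence and within 0.03 rad of parallel, its end within 3 mm of the fixed stop, and the jaw closed on its other end (jaw joint above 0.087, i.e. within 3 mm) (all of step 2 and linear speed of long_bar below 0.01 m/s); the robot touches nothing.
It fails at once if the long bar is lifted or tipped (underside more than 10 mm off the bench, or more than 0.3 rad) (height (world z) of long_bar above 0.01 m or angle between long_bar's own z axis and vertical above 0.3 rad).
It fails at once if a bystander is moved by more than 20 mm (distance of any of short_bar, collar, hex_key, hammer, screwdriver, tray from where it was at the start of the episode above 0.02 m).
It also fails if it takes over 43 s, if anything falls off the work surface, if the arm or the gripper's body presses on something with over 40 N, if the wrist force passes 120 N, or if a joint passes its speed limit or range.

## Robot

A 6-joint arm with a two-finger parallel gripper is mounted at the origin on the work surface. World frame = base frame: x ahead of the robot, y to its left, z up, the work surface at z = 0. Lengths are in mm, angles in rad, forces in N, time in s.
With the tool pointing down it reaches from about 300 to 750 mm from the base axis. Payload 8.5 kg.
Tool frame: the origin (TCP) lies midway between the tips of the shut fingers; the grasp point (between the pads) lies 19 mm behind it; x points along the fingers, y is the direction in which the jaws open and shut, and the axes are right-handed (so a half turn about x gives the same grasp; the last joint's range is limited). The gripper opens to 85 mm and grips with 20 to 120 N. Pads are 22 mm wide; open, the fingers measure 114 mm over their backs; the gripper's body (76 mm by 85 mm) begins 54 mm behind the grasp point. The pads swing forward as they close: fully open they stand 13 mm farther back than shut.
Start: joints at [-1.468, 0.381, 1.297, -0, 1.464, -0.215], TCP at [171.857, -522.442, 231.322] pointing down, gripper open.
Joint ranges: [-3.11, 3.11], [-0.89, 2.33], [0.22, 2.48], [-1.42, 4.56], [0.17, 2.85], [-2.88, 2.88]. Speed limits (rad/s): [2.39, 2.39, 3.14, 3.14, 3.14, 3.14].

## Interface

Orientations are given as a rotation vector (axis times angle).
In Python, from workcell import arm gives the robot as it stands.
- The arm moves only by the tool drive_tool, never from a script. Its argument "rows" is a list that holds one entry, the list of rows, each a list of 7 numbers: the shift along the tool's x, y, z in m, then the turn, a rotation vector about the tool's x, y, z in rad, then the opening in per cent of the stroke, from 0 (shut) to 100 (fully open). A call has 1 to 20 rows; each row shifts and turns the pose as measured when the row begins, along the tool's axes as they then stand; what a row does not reach is not made up. A row lasts 1/8 s, in which the tool goes at most 62.5 mm and 10.7 degrees, less where a joint would pass 70% of its speed; a pose out of reach is approached as far as the arm can. A call is refused whole if a number of a shift passes 0.0625 or a number of a turn 0.188, either way. A call with a gripper value outside its range is refused whole. The fingers move at their own pace and stop on an object; "squeeze" is the grip in N (left out, the last holds). Time passes only in rows, so rows that do not move let the fingers close. It gives the time, the measured TCP pose, the force and the opening at its end, in the units of the state.
- arm.read_state(): the state, without advancing time (a new reading comes with each control period).
- arm.read_camera(name): name is "scene" or "top" or "wrist"; returns (picture, depth): 384x512x3 uint8, red, green, blue; 384x512 float32, mm along the optical axis (not along the pixel's ray), 0 where there is no reading.
- arm.calibration(name): a dict with "fx", "fy", "cx", "cy" (pixels), "k1" (the pictures are not rectified: a ray, as slopes to the right and down, at radius r is drawn at 1 + k1 r^2 times it, then the intrinsics apply), "world_from_camera" (4x4, takes a point from camera to world coordinates); the wrist camera has in their place "tool_from_camera" (4x4, takes a point from camera to tool coordinates, whose origin is the TCP and whose axes are the tool frame's). Camera axes: x right, y up, looking along -z (the intrinsics and any distortion apply to the point x, -y, -z); pixel columns grow to the right and rows downward; lengths in mm; the calibration is good to about 2 mm. A picture is of the moment at which its call begins: read the wrist's pose just before it. calibration takes no time and is no camera call.
- arm.sign_off(): hands the job in, once; it reports no verdict.
Trained networks look in the newest picture that a camera, given by its name, has taken for a name from the list of things; names that differ only in an ending like _2 or _b are one class to them, and where a whole thing is asked for, a point or a joint stands for the part that bears it (a point fixed in the world has none). Each returns a list of dicts, best first, with "score" (0 to 1); they miss things now and then, are a little off and sometimes report something else, mostly with a low value. They report only what shows in the picture. A call takes as long as a camera call. They do not tell look-alikes from the thing itself.
- arm.masks_of(camera, thing): "mask" (384x512 bool, what is visible of it) and "xy" ([column, row] in pixels, amid what is visible of it).
The state is a dict: "time_s": time; "joint_pos": joint angles; "qd": joint speeds; "effort": joint torques, N m; "ee_pos": TCP position; "orientation": TCP orientation; "ft_force": force on the tool from outside, world axes, zero at the start; "torque": the same for the moment, N m; "gripper_width": opening from 0.0 (shut) to 1.0 (fully open).
Only numpy, scipy, OpenCV 4.12 (cv2) and the standard library are available. Lean on these libraries where they do the work, as an engineer would, in place of code of your own. Each camera call takes 0.05 s, during which the arm holds its last target.

## Working session

There is one attempt and no reset: what is moved stays moved. The work goes in short steps, Python scripts to look and compute and a tool call to move; the robot and the scene stay as the last step left them, time stands still between calls to the robot, and variables do not carry over. Pictures are saved under pics/ and viewed, and the job is handed in when it is done.

Besides the shell and the picture viewer there is one more tool, called as name([rows], argument=value, ...), one row to a line, values as JSON. drive_tool: Moves the arm, as the interface text tells. Its arguments: {"type":"object","properties":{"rows":{"type":"array"},"squeeze":{"type":"number"}},"required":["rows"]}

```bash
mkdir -p pics; ls; python3 - <<'E'
from workcell import arm
import cv2
s=arm.read_state();print(s)
for n in("scene","top"):
    p,d=arm.read_camera(n);cv2.imwrite(f"pics/{n}0.png",p[:,:,::-1]);
    c=arm.calibration(n);print(n,c)
print(arm.calibration("wrist"))
E
```

```text
pics
{'time_s': 0.0, 'joint_pos': array([-1.46827967e+00,  3.81224373e-01,  1.29828192e+00,  2.80106138e-05,
        1.46357732e+00, -2.15269608e-01]), 'qd': array([ 0.00059195,  0.00158379, -0.00042041,  0.00093537, -0.00035018,
       -0.00272399]), 'effort': array([-2.86530994e-04, -4.48459375e+01, -2.31280732e+01, -2.08048373e-04,
        4.71236272e-03, -1.44971676e-05]), 'ee_pos': array([ 171.84551296, -522.15737697,  230.68939948]), 'orientation': array([ 2.05050642,  0.33010345, -2.05027424]), 'ft_force': array([-0.10742883,  0.69099159,  0.1284238 ]), 'torque': array([-0.00189597, -0.01202859, -0.00566374]), 'gripper_width': 0.998175389663269}
scene {'fx': 411.9050286425536, 'fy': 411.9050286425536, 'cx': 261.9332384035336, 'cy': 187.13741237725955, 'k1': -0.02056892823011271, 'world_from_camera': array([[-7.29204719e-01, -4.52343565e-01,  5.13464485e-01,
         1.11911168e+03],
       [ 6.84194875e-01, -4.69084697e-01,  5.58423602e-01,
         5.93186731e+02],
       [-1.17409900e-02,  7.58514895e-01,  6.51549923e-01,
         7.62956357e+02],
       [ 0.00000000e+00,  0
[... 350 characters left out ...]
2195e-03,
        -2.29670330e+00],
       [ 9.80758648e-03,  1.90058771e-01,  9.81723726e-01,
         1.07914064e+03],
       [ 0.00000000e+00,  0.00000000e+00,  0.00000000e+00,
         1.00000000e+00]])}
{'fx': 314.0745033755927, 'fy': 314.0745033755927, 'cx': 251.64257375251339, 'cy': 191.3280094133377, 'k1': -0.020269438996824887, 'tool_from_camera': array([[-7.74253790e-04,  3.26904106e-01, -9.45057197e-01,
        -1.42491257e+02],
       [ 9.99999423e-01,  9.57265655e-04, -4.88138994e-04,
         4.51888593e-01],
       [ 7.45096155e-04, -9.45057029e-01, -3.26904659e-01,
        -8.43565639e+01],
       [ 0.00000000e+00,  0.00000000e+00,  0.00000000e+00,
         1.00000000e+00]])}
```

View pics/scene0.png

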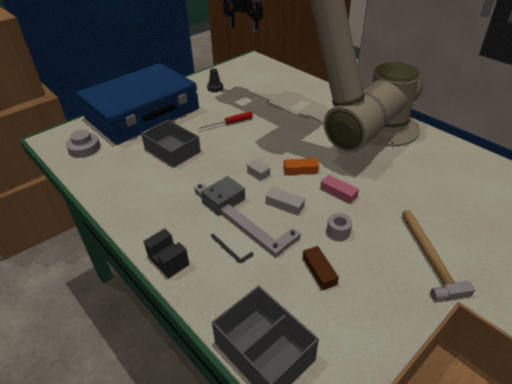

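View pics/top0.png

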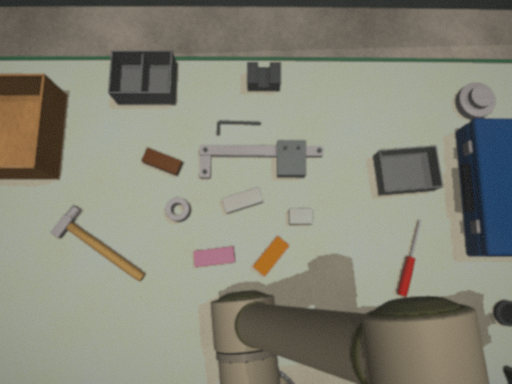

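The top view shows the long grey bar at (242,200), the short grey bar at (300,216), the stop at (205,163), the fence running along row 150 and the jaw at (291,158). The brown (162,161), pink (214,256) and orange (271,255) bars are decoys.

```bash
cat > h.py <<'E'
from workcell import arm
import numpy as np, cv2
def pts(n,d,mask,c=None,T=None):
    c=c or arm.calibration(n)
    v,u=np.nonzero(mask&(d>0)); z=d[v,u]
    K=np.array([[c['fx'],0,c['cx']],[0,c['fy'],c['cy']],[0,0,1]])
    q=cv2.undistortPoints(np.stack([u,v],1).astype(float)[:,None],K,np.array([c['k1'],0,0,0,0.]))[:,0]
    P=np.stack([q[:,0]*z,-q[:,1]*z,-z],1)
    M=c['world_from_camera'] if T is None else T
    return P@M[:3,:3].T+M[:3,3]
def rect(P):
    (c,wh,a)=cv2.minAreaRect(P[:,:2].astype(np.float32)); return np.round(c,1),np.round(wh,1),round(a,1)
E
python3 - <<'E'
from h import *
p,d=arm.read_camera("top")
cv2.imwrite("pics/crop1.png",cv2.resize(p[110:280,130:350,::-1],None,fx=3.4,fy=3.4,interpolation=cv2.INTER_CUBIC))
for t in["long_bar","short_bar","fixture","jaw","collar","hex_key"]:
    for m in arm.masks_of("top",t)[:3]:
        P=pts("top",d,m["mask"])
        if len(P)<20: continue
        zt=np.percentile(P[:,2],90)
        Q=P[P[:,2]>zt-6]
        print(t,round(m["score"],2),m["xy"],len(P),"ztop",round(zt,1),rect(Q), cv2.boxPoints(cv2.minAreaRect(Q[:,:2].astype(np.float32))).round().tolist())
E
```

```text
long_bar 0.89 [243.5, 198.5] 642 ztop 32.4 (array([521.2,  32.4]), array([40.2, 99. ]), 17.5) [[487.0, 74.0], [517.0, -21.0], [555.0, -9.0], [525.0, 86.0]]
long_bar 0.88 [214.7, 258.3] 630 ztop 32.5 (array([377.7, 101.4]), array([39.4, 99.1]), 6.7) [[352.0, 148.0], [364.0, 50.0], [403.0, 55.0], [391.0, 153.0]]
long_bar 0.86 [162.9, 161.3] 637 ztop 32.0 (array([623.1, 243. ]), array([98.9, 40. ]), 68.4) [[586.0, 204.0], [623.0, 190.0], [660.0, 282.0], [623.0, 296.0]]
short_bar 0.58 [298.7, 216.7] 406 ztop 32.2 (array([ 479.5, -116.6]), array([38.9, 58.9]), 3.1) [[458.0, -88.0], [462.0, -147.0], [500.0, -145.0], [497.0, -86.0]]
fixture 0.69 [278.9, 155.5] 2546 ztop 44.3 (array([629.9, -94.6]), array([73. , 93.9]), 89.6) [[583.0, -131.0], [677.0, -131.0], [677.0, -58.0], [583.0, -58.0]]
jaw 0.68 [292.6, 160.1] 1071 ztop 45.5 (array([629.9, -94.4]), array([72.4, 93.9]), 89.6) [[583.0, -130.0], [677.0, -131.0], [677.0, -59.0], [583.0, -58.0]]
hex_key 0.56 [230.9, 125.3] 196 ztop 11.1 (array([732.7,  48.7]), array([ 34.8, 118.5]), 14.1) [[701.0, 102.0], [730.0, -13.0], [764.0, -4.0], [735.0, 110.0]]
```

View pics/crop1.png

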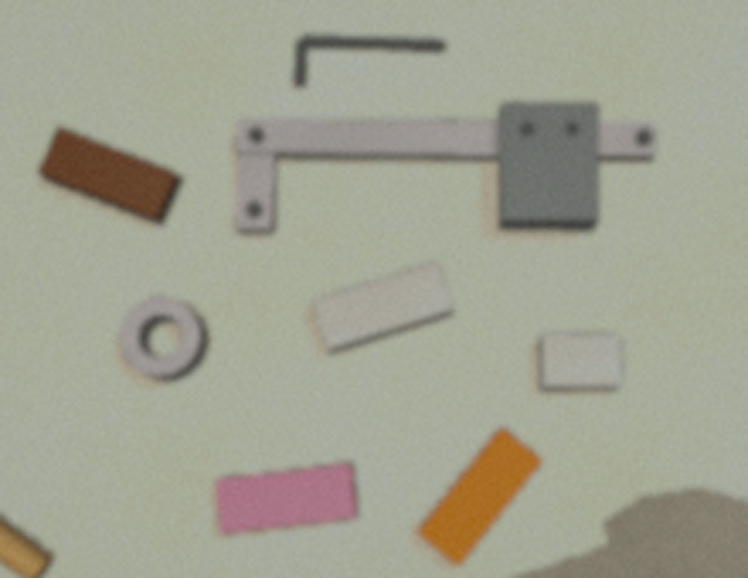

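```bash
python3 - <<'E'
from h import *
p,d=arm.read_camera("top")
m=np.zeros(d.shape,bool); m[138:185,192:330]=1
P=pts("top",d,m)
F=P[(P[:,2]>17)&(P[:,2]<26)]
print(len(F),np.median(F[:,2]),rect(F))
# fence front edge per y
def edge(Q,lo,hi,fn,ax,step=6):
    o=[]
    for y in np.arange(lo,hi,step):
        s=Q[(Q[:,1-ax]>=y)&(Q[:,1-ax]<y+step)]
        if len(s)>3:o.append((y+step/2,fn(s[:,ax])))
    return np.array(o)
for nm,fn in(("front",np.min),("back",np.max)):
  for a,b in((-20-30,120),):
    e=edge(F,a,b,fn,0); print(nm,e.round(1).tolist())
e=edge(F,585,690,np.min,1); print("stop face y",e.round(1).tolist())
e=edge(F,585,690,np.max,1); print("stop outer y",e.round(1).tolist())
B=P[abs(P[:,2])<6];print("bench z",np.median(B[:,2]))
J=P[P[:,2]>38]
print("jaw +y face",edge(J,585,675,np.max,1,10).round(1).tolist());print("jaw -y",edge(J,585,675,np.min,1,10).round(1).tolist())
print("jaw front",edge(J,-128,-60,np.min,0,8).round(1).tolist())
E
```

```text
1139 20.032356127210505 (array([629.6, -15.1]), array([ 94.7, 322. ]), 0.3)
front [[-47.0, 641.1], [-41.0, 640.7], [-35.0, 641.6], [-29.0, 640.6], [-23.0, 639.3], [-17.0, 640.6], [-11.0, 641.2], [-5.0, 640.9], [1.0, 641.2], [7.0, 641.3], [13.0, 641.7], [19.0, 641.6], [25.0, 641.1], [31.0, 641.3], [37.0, 641.3], [43.0, 641.5], [49.0, 640.3], [55.0, 641.2], [61.0, 640.8], [67.0, 641.2], [73.0, 641.1], [79.0, 640.8], [85.0, 640.7], [91.0, 640.2], [97.0, 641.3], [103.0, 641.4], [109.0, 641.1], [115.0, 582.6], [121.0, 581.8]]
back [[-47.0, 666.2], [-41.0, 666.5], [-35.0, 665.7], [-29.0, 666.4], [-23.0, 666.9], [-17.0, 666.3], [-11.0, 666.7], [-5.0, 666.1], [1.0, 666.1], [7.0, 666.4], [13.0, 666.4], [19.0, 666.5], [25.0, 665.4], [31.0, 668.8], [37.0, 668.7], [43.0, 669.1], [49.0, 669.5], [55.0, 668.9], [61.0, 667.9], [67.0, 669.3], [73.0, 668.9], [79.0, 668.0], [85.0, 669.1], [91.0, 669.0], [97.0, 669.0], [103.0, 668.6], [109.0, 668.5], [115.0, 668.1], [121.0, 668.9]]
stop face y [[588.0, 117.7], [594.0, 120.1], [600.0, -56.8], [606.0, 117.4], [612.0, -56.9], [618.0, 118.2], [624.0, -56.9]
[... 193 characters left out ...]
1], [606.0, 144.3], [612.0, 144.5], [618.0, 144.9], [624.0, 145.1], [630.0, 145.0], [636.0, 145.4], [642.0, 145.3], [648.0, 145.0], [654.0, 145.6], [660.0, 146.1], [666.0, 146.0], [672.0, 96.0]]
bench z -0.07880871353449947
jaw +y face [[590.0, -57.9], [600.0, -58.0], [610.0, -58.0], [620.0, -58.2], [630.0, -58.3], [640.0, -58.3], [650.0, -58.4], [660.0, -58.5], [670.0, -58.6]]
jaw -y [[590.0, -129.6], [600.0, -130.1], [610.0, -130.1], [620.0, -130.5], [630.0, -130.6], [640.0, -130.8], [650.0, -131.3], [660.0, -128.7], [670.0, -128.7]]
jaw front [[-124.0, 582.6], [-116.0, 583.5], [-108.0, 583.1], [-100.0, 583.3], [-92.0, 583.1], [-84.0, 583.4], [-76.0, 583.5], [-68.0, 583.5], [-60.0, 583.7]]
```

```bash
cat >> h.py <<'E'
from scipy.spatial.transform import Rotation as R
def goto(t,yaw=0.0):
    """shift in tool axes & turn to reach pose: tool x down, tool z = world (cos yaw, sin yaw)"""
    s=arm.read_state(); A=R.from_rotvec(s['orientation']); M=A.as_matrix()
    z=np.array([np.cos(yaw),np.sin(yaw),0]); x=np.array([0,0,-1.]); y=np.cross(z,x)
    T=R.from_matrix(np.stack([x,y,z],1))
    print("t",s['time_s'],"pos",s['ee_pos'].round(1),"F",s['ft_force'].round(1),"w",s['gripper_width'])
    print("tool axes cols",M.round(3).tolist())
    print("shift mm now",(M.T@(np.array(t)-s['ee_pos'])).round(1),"turn",(A.inv()*T).as_rotvec().round(3),"world d",(np.array(t)-s['ee_pos']).round(1))
    print("joints",s['joint_pos'].round(2))
E
python3 -c "
from h import *
goto([450,40,150])"
```

```text
t 0.5 pos [ 171.9 -522.4  231.3] F [0.4 0.3 0.2] w 1.0002895806661216
tool axes cols [[0.0, 0.312, -0.95], [0.0, -0.95, -0.312], [-1.0, -0.0, -0.0]]
shift mm now [  81.4 -447.3 -439.9] turn [-2.824 -0.    -0.   ] world d [278.1 562.4 -81.3]
joints [-1.47  0.38  1.3   0.    1.46 -0.22]
```

drive_tool([
  [[0,-0.041,-0.04,0,0,0,60],[0,-0.041,-0.04,0,0,0,60],[0,-0.041,-0.04,0,0,0,60],[0,-0.041,-0.04,0,0,0,60],[0,-0.041,-0.04,0,0,0,60],[0,-0.041,-0.04,0,0,0,60],[0,-0.041,-0.04,0,0,0,60],[0,-0.041,-0.04,0,0,0,60],[0,-0.041,-0.04,0,0,0,60],[0,-0.041,-0.04,0,0,0,60],[0,-0.037,-0.04,0,0,0,60]],
])

```text
time_s: 1.88
ee_pos: [457.8, 53.8, 232.1]
orientation: [2.058, 0.316, -2.046]
ft_force: [1.1, -1.6, -0.3]
gripper_width: 0.6
```

drive_tool([
  [[0,0,0,-0.18,0,0,60],[0,0,0,-0.18,0,0,60],[0,0,0,-0.18,0,0,60],[0,0,0,-0.18,0,0,60],[0,0,0,-0.18,0,0,60],[0,0,0,-0.18,0,0,60],[0,0,0,-0.18,0,0,60],[0,0,0,-0.18,0,0,60],[0,0,0,-0.18,0,0,60],[0,0,0,-0.18,0,0,60],[0,0,0,-0.18,0,0,60],[0,0,0,-0.18,0,0,60],[0,0,0,-0.18,0,0,60],[0,0,0,-0.18,0,0,60],[0,0,0,-0.18,0,0,60],[0,0,0,-0.12,0,0,60]],
])

```text
time_s: 3.88
ee_pos: [458.5, 58.2, 232.7]
orientation: [-0.073, 1.562, 0.067]
ft_force: [0.9, 0.3, -0.3]
gripper_width: 0.598
```

```bash
python3 -c "
from h import *
goto([455,40,10])
p,d=arm.read_camera('wrist');cv2.imwrite('pics/w1.png',p[:,:,::-1])"
```

```text
t 3.875 pos [458.5  58.2 232.7] F [ 0.9  0.3 -0.3] w 0.5979539012223529
tool axes cols [[0.008, -0.089, 0.996], [-0.004, 0.996, 0.09], [-1.0, -0.004, 0.008]]
shift mm now [222.7 -16.8  -6.9] turn [0.09  0.008 0.004] world d [  -3.5  -18.2 -222.7]
joints [-0.13  0.22  1.53 -0.    1.38 -1.79]
```

View pics/w1.png

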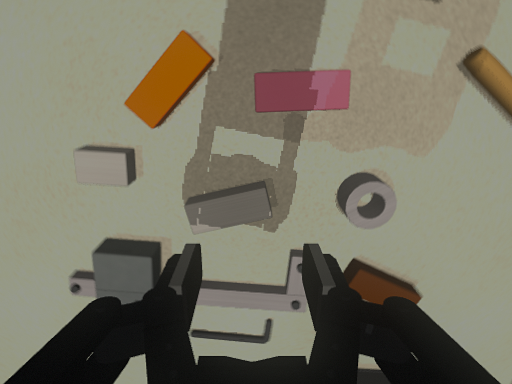

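The long bar lies at (230,205) ahead of the hand. The short bar is at (105,165) and the jaw at (125,265), both well clear of it. Next I square up and lower behind the long bar.

drive_tool([
  [[0.05,-0.01,-0.004,0.09,0.008,0.004,60],[0.055,-0.006,0,0,0,0,60],[0.055,-0.003,0,0,0,0,60],[0.03,0,0,0,0,0,60],[0.01,0,0,0,0,0,60]],
])

```text
time_s: 4.55
ee_pos: [458.6, 37.6, 29.4]
orientation: [0.006, 1.563, -0.008]
ft_force: [0.9, -0.2, -0.0]
gripper_width: 0.597
```

```bash
python3 -c "
from h import *
goto([455,36,5])
p,d=arm.read_camera('top');cv2.imwrite('pics/t2.png',p[110:300,130:350,::-1].repeat(3,0).repeat(3,1))"
```

```text
t 4.55 pos [458.6  37.6  29.4] F [ 0.9 -0.2 -0. ] w 0.5971912827724299
tool axes cols [[0.008, 0.009, 1.0], [-0.001, 1.0, -0.009], [-1.0, -0.001, 0.008]]
shift mm now [24.3 -1.7 -3.7] turn [-0.009  0.008  0.001] world d [ -3.6  -1.6 -24.4]
joints [-0.18  0.5   1.82  0.    0.81 -1.74]
```

View pics/t2.png

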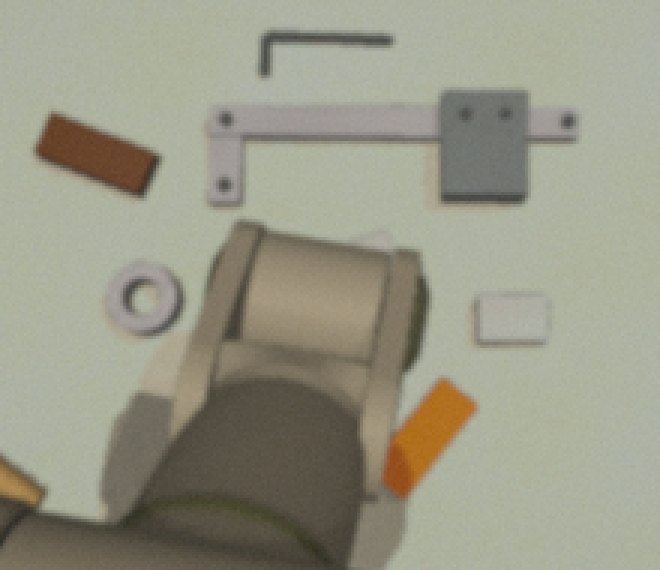

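drive_tool([
  [[0.018,-0.001,-0.004,-0.009,0.008,0,60],[0.006,0,0,0,0,0,60],[0,0,0.01,0,0,0,60],[0,0,0.01,0,0,0,60],[0,0,0.01,0,0,0,60],[0,0,0.01,0,0,0,60],[0,0,0.01,0,0,0,60],[0,0,0.01,0,0,0,60],[0,0,0.01,0,0,0,60]],
])

```text
time_s: 5.72
ee_pos: [531.9, 36.6, 9.5]
orientation: [-0.001, 1.565, -0.003]
ft_force: [-2.3, -0.2, -0.0]
gripper_width: 0.599
```

```bash
python3 -c "
from h import *
goto([575,36,6])
for n in ('wrist','scene'):
  p,d=arm.read_camera(n);cv2.imwrite('pics/%s3.png'%n,p[:,:,::-1] if n=='wrist' else p[130:300,150:400,::-1].repeat(3,0).repeat(3,1))"
```

```text
t 5.725 pos [531.9  36.6   9.5] F [-2.3 -0.2 -0. ] w 0.598936760017026
tool axes cols [[0.006, 0.001, 1.0], [-0.002, 1.0, -0.001], [-1.0, -0.002, 0.006]]
shift mm now [ 3.7 -0.5 43.1] turn [-0.001  0.006  0.002] world d [43.1 -0.6 -3.5]
joints [-0.15  0.62  1.63 -0.    0.88 -1.72]
```

View pics/wrist3.png

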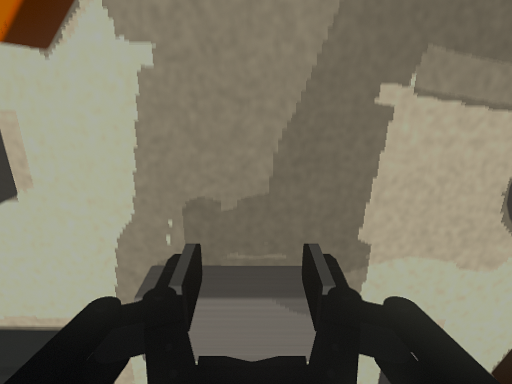

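View pics/scene3.png

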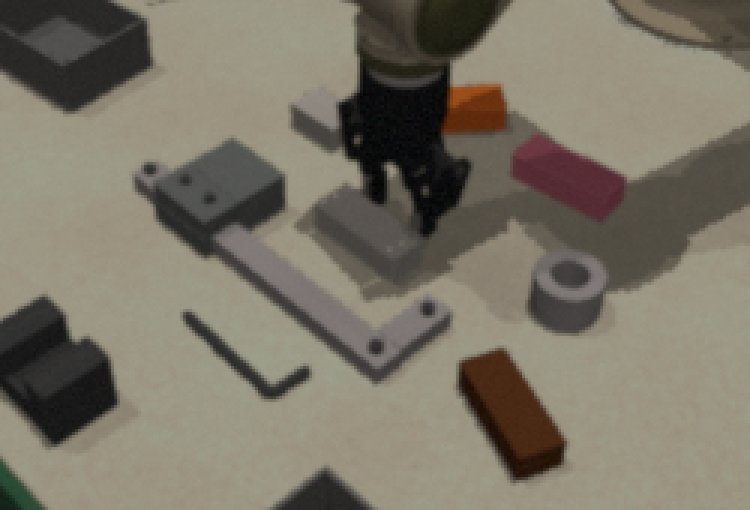

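Both fingers touch the bar's near side and it is square to them, with its near edge level at wrist row 265. I keep pushing toward the fence.

drive_tool([
  [[0.002,0,0.01,0,0.006,0.002,60],[0.001,0,0.01,0,0,0,60],[0,0,0.01,0,0,0,60],[0,0,0.01,0,0,0,60],[0,0,0.005,0,0,0,60]],
])

```text
time_s: 6.45
ee_pos: [579.9, 36.4, 6.5]
orientation: [0.001, 1.571, -0.001]
ft_force: [-4.5, 0.5, 3.0]
gripper_width: 0.596
```

```bash
python3 -c "
from h import *
goto([589,36,7])
for n in ('wrist','top'):
  p,d=arm.read_camera(n);cv2.imwrite('pics/%s4.png'%n,p[:,:,::-1] if n=='wrist' else p[110:300,130:350,::-1].repeat(3,0).repeat(3,1))
c=arm.masks_of('top','long_bar')
for m in c:
  P=pts('top',d,m['mask']);Q=P[P[:,2]>24]
  if len(Q)>10: print(m['score'],m['xy'],rect(Q),Q[:,:2].min(0),Q[:,:2].max(0))
"
```

```text
t 6.45 pos [579.9  36.4   6.5] F [-4.5  0.5  3. ] w 0.5959335716352097
tool axes cols [[-0.0, 0.001, 1.0], [-0.0, 1.0, -0.001], [-1.0, -0.0, -0.0]]
shift mm now [-0.5 -0.4  9.1] turn [-0.001 -0.     0.   ] world d [ 9.1 -0.4  0.5]
joints [-0.14  0.68  1.49 -0.    0.97 -1.71]
0.78 [271.8, 251.1] (array([380.4, -40.1]), array([38.7, 95.8]), 50.8) [333.02494312 -82.3717778 ] [426.46779346 -22.3148519 ]
0.77 [161.7, 161.9] (array([623.1, 243. ]), array([99.1, 40.4]), 68.6) [588.03218914 190.67478958] [654.70165529 293.58425749]
```

View pics/top4.png

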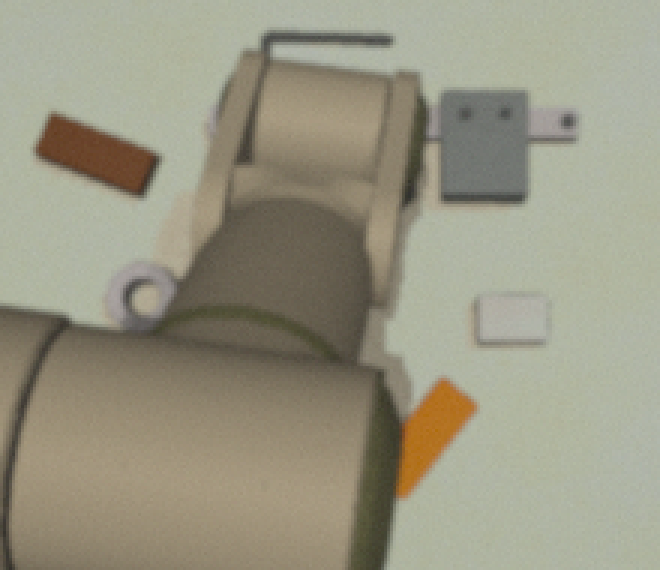

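View pics/wrist4.png

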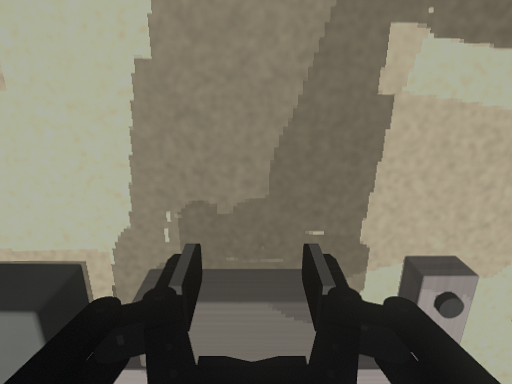

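The bar is still square against both fingers (near edge at row 268) and sits between the jaw at left and the stop at (440,290). I close the last 10 mm in small steps.

drive_tool([
  [[0,0,0.004,0,0,0,60],[0,0,0.003,0,0,0,60],[0,0,0.003,0,0,0,60]],
])

```text
time_s: 6.98
ee_pos: [589.3, 36.5, 6.5]
orientation: [0.001, 1.572, -0.001]
ft_force: [-2.7, -0.6, 1.4]
gripper_width: 0.6
```

```bash
python3 -c "
from h import *
goto([589,36,7])"
```

```text
t 6.975 pos [589.3  36.5   6.5] F [-2.7 -0.6  1.4] w 0.6001517432312052
tool axes cols [[-0.001, 0.001, 1.0], [-0.0, 1.0, -0.001], [-1.0, -0.0, -0.001]]
shift mm now [-0.5 -0.5 -0.3] turn [-0.001 -0.001  0.   ] world d [-0.3 -0.5  0.5]
joints [-0.14  0.69  1.46 -0.    0.99 -1.71]
```

drive_tool([
  [[0,0,0.002,0,0,0,60],[0,0,0.002,0,0,0,60]],
])

```text
time_s: 7.22
ee_pos: [592.0, 36.5, 6.4]
orientation: [0.001, 1.576, -0.001]
ft_force: [-14.2, -0.8, 10.6]
gripper_width: 0.596
```

drive_tool([
  [[0,0,0.002,0,0,0,60],[0,0,0.002,0,0,0,60]],
])

```text
time_s: 7.48
ee_pos: [591.8, 36.5, 6.5]
orientation: [0.001, 1.587, -0.001]
ft_force: [-11.9, -1.2, 9.1]
gripper_width: 0.601
```

drive_tool([
  [[0,0,0.002,0,0,0,60],[0,0,0.001,0,0,0,60],[0,0,-0.01,0,-0.015,0,60],[0,0,-0.02,0,0,0,60],[0,0,-0.02,0,0,0,60],[-0.05,0,0,0,0,0,30],[-0.05,0,0,0,0,0,0],[-0.03,-0.03,0,0,0,0,0],[0,-0.055,0,0,0,0,0],[0,-0.055,0,0,0,0,0],[0,-0.055,0,0,0,0,0]],
])

```text
time_s: 8.85
ee_pos: [546.0, -161.6, 144.0]
orientation: [-0.007, 1.564, 0.001]
ft_force: [0.9, -0.7, 0.8]
gripper_width: 0.001
```

```bash
cat > chk.py <<'E'
from h import *
import sys
goto([610,-165,15])
p,d=arm.read_camera("top")
cv2.imwrite(sys.argv[1],cv2.resize(p[110:280,130:350,::-1],None,fx=3.4,fy=3.4,interpolation=cv2.INTER_CUBIC))
for t in["long_bar","jaw"]:
    for m in arm.masks_of("top",t)[:4]:
        P=pts("top",d,m["mask"])
        if len(P)<20: continue
        zt=np.percentile(P[:,2],80)
        Q=P[abs(P[:,2]-zt)<5]
        print(t,round(m["score"],2),m["xy"],len(P),"ztop",round(zt,1),rect(Q),np.r_[Q[:,:2].min(0),Q[:,:2].max(0)].round(1))
E
python3 chk.py pics/t5.png
```

```text
t 8.85 pos [ 546.  -161.6  144. ] F [ 0.9 -0.7  0.8] w 0.0010578487059435177
tool axes cols [[0.006, -0.005, 1.0], [-0.004, 1.0, 0.005], [-1.0, -0.004, 0.006]]
shift mm now [129.5  -3.2  63.2] turn [0.005 0.006 0.004] world d [  64.    -3.4 -129. ]
joints [-0.5   0.49  1.39 -0.    1.26 -2.07]
long_bar 0.7 [162.4, 161.8] 647 ztop 31.1 (array([623. , 243.4]), array([100.5,  39.8]), 68.7) [587.5 191.8 654.9 294.5]
long_bar 0.6 [244.6, 161.9] 638 ztop 31.3 (array([619.9,  28. ]), array([39.1, 96.3]), 0.2) [600.4 -20.1 639.6  76.2]
long_bar 0.45 [231.5, 251.1] 66 ztop 31.0 (array([390.3,  69.7]), array([30.4, 17.4]), 89.9) [381.6  54.5 399.   84.8]
jaw 0.79 [290.3, 158.1] 1014 ztop 44.6 (array([629.8, -94.5]), array([72.8, 94.1]), 89.6) [ 582.7 -131.1  676.7  -57.9]
```

View pics/t5.png

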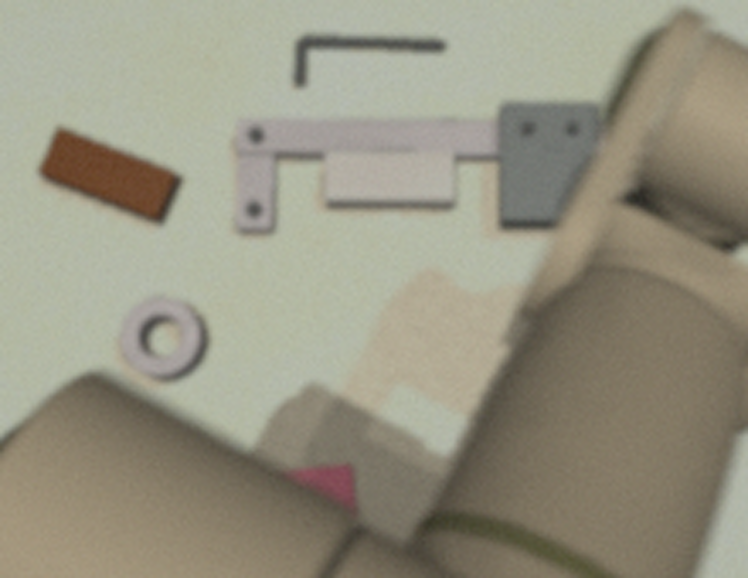

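The bar is flat against the fence, with pixels (325–455, 150–205) in the crop: centre x 619.9, yaw 0.2°, spanning y -20 to 76. Next I go behind the jaw and lower.

drive_tool([
  [[0,-0.006,0.032,0.005,0.006,0.004,0],[0,-0.003,0.032,0,0,0,0],[0.05,0,0,0,0,0,0],[0.05,0,0,0,0,0,0],[0.02,0,0,0,0,0,0],[0.005,0,0,0,0,0,0]],
], squeeze=40)

```text
time_s: 9.75
ee_pos: [614.9, -165.3, 16.7]
orientation: [-0.002, 1.565, 0.001]
ft_force: [0.4, -0.3, 1.0]
gripper_width: 0.004
```

```bash
python3 -c "
from h import *
goto([610,-80,15])
p,d=arm.read_camera('scene');cv2.imwrite('pics/s6.png',p[110:300,150:400,::-1].repeat(3,0).repeat(3,1))"
```

```text
t 9.75 pos [ 614.9 -165.3   16.7] F [ 0.4 -0.3  1. ] w 0.0036635940530748085
tool axes cols [[0.006, -0.002, 1.0], [-0.0, 1.0, 0.002], [-1.0, -0.0, 0.006]]
shift mm now [ 1.6 85.3 -4.7] turn [0.002 0.006 0.   ] world d [-4.9 85.3 -1.7]
joints [-0.45  0.74  1.32  0.    1.08 -2.02]
```

View pics/s6.png

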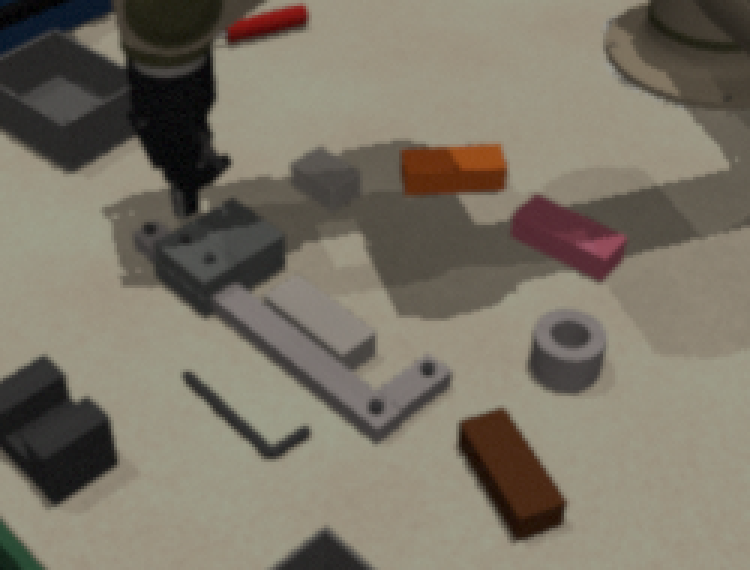

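The shut hand stands behind the jaw at (185,200), and the bar rests against the fence at (320,320). Now I push the jaw.

drive_tool([
  [[0,0.008,-0.002,0.002,0.006,0,0],[0,0.008,-0.001,0,0,0,0],[0,0.008,0,0,0,0,0],[0,0.008,0,0,0,0,0],[0,0.008,0,0,0,0,0],[0,0.008,0,0,0,0,0],[0,0.008,0,0,0,0,0],[0,0.008,0,0,0,0,0]],
])

```text
time_s: 10.8
ee_pos: [613.1, -98.5, 19.9]
orientation: [-0.004, 1.566, -0.004]
ft_force: [-0.5, -6.3, -1.9]
gripper_width: 0.004
```

```bash
python3 chk.py pics/t7.png
```

```text
t 10.8 pos [613.1 -98.5  19.9] F [-0.5 -6.3 -1.9] w 0.0036296592394444663
tool axes cols [[0.005, 0.0, 1.0], [-0.006, 1.0, -0.0], [-1.0, -0.006, 0.005]]
shift mm now [  5.3 -66.5  -3.1] turn [-0.     0.005  0.006] world d [ -3.1 -66.5  -4.9]
joints [-0.35  0.71  1.36 -0.    1.06 -1.92]
long_bar 0.75 [160.4, 160.5] 604 ztop 31.0 (array([622.5, 244.2]), array([100. ,  38.6]), 67.9) [588.3 192.5 654.8 294.6]
long_bar 0.66 [242.6, 164.6] 661 ztop 31.4 (array([620. ,  35.7]), array([39.1, 96.3]), 0.6) [600.2 -12.2 639.6  84. ]
long_bar 0.61 [231.2, 124.7] 228 ztop 10.4 (array([733.1,  49.7]), array([ 38.3, 120.8]), 16.3) [699.3 -12.3 740.3 103.6]
jaw 0.57 [262.7, 147.8] 51 ztop 44.2 (array([660.8, -21. ]), array([12.9, 31. ]), 89.6) [645.3 -27.5 676.3 -14.6]
```

View pics/t7.png

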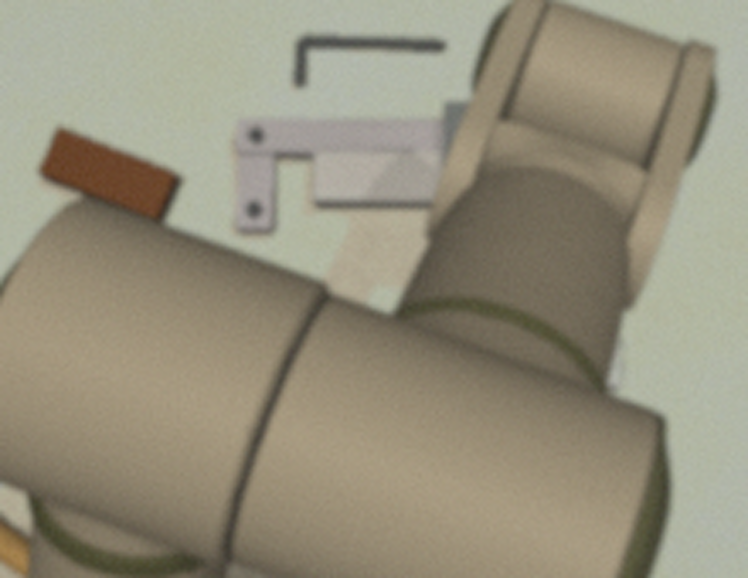

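The jaw now carries the bar along the fence. The bar's yaw is 0.6° at most, its left end is at pixel 313, and about 32 mm of gap to the stop remains.

drive_tool([
  [[0.002,0.008,0,0,0.005,0.003,0],[0.001,0.008,0,0,0,0,0],[0,0.008,0,0,0,0,0],[0,0.003,0,0,0,0,0]],
])

```text
time_s: 11.45
ee_pos: [613.8, -72.4, 18.3]
orientation: [-0.003, 1.569, -0.004]
ft_force: [-0.5, -4.7, -0.7]
gripper_width: -0.003
```

drive_tool([
  [[0,0.003,0,0,0,0,0],[0,0.002,0,0,0,0,0]],
])

```text
time_s: 11.7
ee_pos: [613.9, -68.2, 18.3]
orientation: [-0.004, 1.569, -0.006]
ft_force: [-2.2, -12.2, 0.2]
gripper_width: 0.003
```

```bash
python3 chk.py pics/t8.png
```

```text
t 11.7 pos [613.9 -68.2  18.3] F [ -2.2 -12.2   0.2] w 0.00286230299137538
tool axes cols [[0.002, 0.001, 1.0], [-0.006, 1.0, -0.001], [-1.0, -0.006, 0.002]]
shift mm now [  3.9 -96.8  -3.8] turn [-0.001  0.002  0.006] world d [ -3.9 -96.8  -3.3]
joints [-0.3   0.71  1.37 -0.01  1.06 -1.87]
long_bar 0.72 [227.8, 161.6] 548 ztop 31.3 (array([619.7,  72. ]), array([38.8, 90.6]), 0.1) [600.3  26.7 639.1 117.4]
long_bar 0.64 [160.0, 160.7] 649 ztop 31.2 (array([623.1, 243.7]), array([101. ,  40.9]), 68.8) [587.8 192.4 657.5 295. ]
long_bar 0.41 [409.1, 168.6] 2956 ztop 44.7 (array([ 596.9, -391.2]), array([109.8, 151. ]), 4.4) [ 536.8 -469.6  655.3 -313. ]
```

drive_tool([
  [[0,0.002,0,0,0,0,0],[0,0.002,0,0,0,0,0],[0,0.002,0,0,0,0,0]],
])

```text
time_s: 12.22
ee_pos: [613.9, -68.4, 18.4]
orientation: [-0.01, 1.569, -0.014]
ft_force: [-2.4, -13.3, -0.3]
gripper_width: -0.001
```

drive_tool([
  [[0,0.002,0,0,0,0,0],[0,0.001,0,0,0,0,0]],
])

```text
time_s: 12.48
ee_pos: [613.8, -68.7, 18.5]
orientation: [-0.013, 1.569, -0.018]
ft_force: [-1.1, -6.4, -0.3]
gripper_width: 0.002
```

The hand has stalled and the jaw is closed. Now I retreat in -y, lift, and move clear for a check.

drive_tool([
  [[0,-0.01,0,0,0,0,0],[0,-0.025,0,0,0,0.01,0],[0,-0.03,0,0,0,0,0],[-0.05,0,0,0,0,0,0],[-0.06,0,0,0,0,0,0],[-0.03,-0.05,0,0,0,0,0],[0,-0.06,0,0,0,0,0],[0,-0.06,0,0,0,0,0],[0,-0.06,0,0,0,0,0],[0,0,0,0,0,0,0],[0,0,0,0,0,0,0]],
])

```text
time_s: 13.85
ee_pos: [613.2, -369.0, 163.7]
orientation: [0.001, 1.566, 0.002]
ft_force: [-0.7, 0.2, -0.9]
gripper_width: -0.001
```

```bash
python3 chk.py pics/t9.png; python3 - <<'E'
from h import *
p,d=arm.read_camera("top")
m=np.zeros(d.shape,bool); m[138:185,192:330]=1
P=pts("top",d,m)
for lo,hi,n in((38,50,"jaw"),(26,36,"bar")):
    Q=P[(P[:,2]>lo)&(P[:,2]<hi)&(P[:,0]<(690 if n=="jaw" else 642))&(P[:,0]>(570 if n=="jaw" else 603))]
    print(n,len(Q),Q.min(0).round(1),Q.max(0).round(1))
p,d=arm.read_camera('scene');cv2.imwrite('pics/s9.png',p[110:300,150:400,::-1].repeat(3,0).repeat(3,1))
E
```

```text
t 13.85 pos [ 613.2 -369.   163.7] F [-0.7  0.2 -0.9] w -0.0006128756331382479
tool axes cols [[0.004, -0.0, 1.0], [0.002, 1.0, 0.0], [-1.0, 0.002, 0.004]]
shift mm now [149.1 203.7  -3.8] turn [ 0.     0.004 -0.002] world d [  -3.2  204.  -148.7]
joints [-0.71  0.73  0.87  0.    1.55 -2.28]
long_bar 0.9 [230.4, 162.7] 656 ztop 31.3 (array([619.8,  68.1]), array([39.1, 98.6]), 0.2) [600.4  18.8 639.6 117.4]
long_bar 0.89 [162.6, 160.4] 722 ztop 31.0 (array([623.3, 243.7]), array([101. ,  40.3]), 68.7) [587.2 192.5 657.7 296.2]
long_bar 0.66 [209.9, 255.8] 466 ztop 31.5 (array([376.8, 108.3]), array([39.5, 86.9]), 7.1) [354.6  67.3 399.  152. ]
jaw 0.74 [259.1, 156.2] 956 ztop 44.5 (array([629.8, -20.1]), array([93. , 72.7]), 0.3) [583.1 -56.2 676.4  16.5]
jaw 880 [583.1 -56.1  38. ] [676.7  16.4  49.4]
bar 521 [603.1  18.8  26.1] [639.4 117.1  35.7]
```

View pics/t9.png

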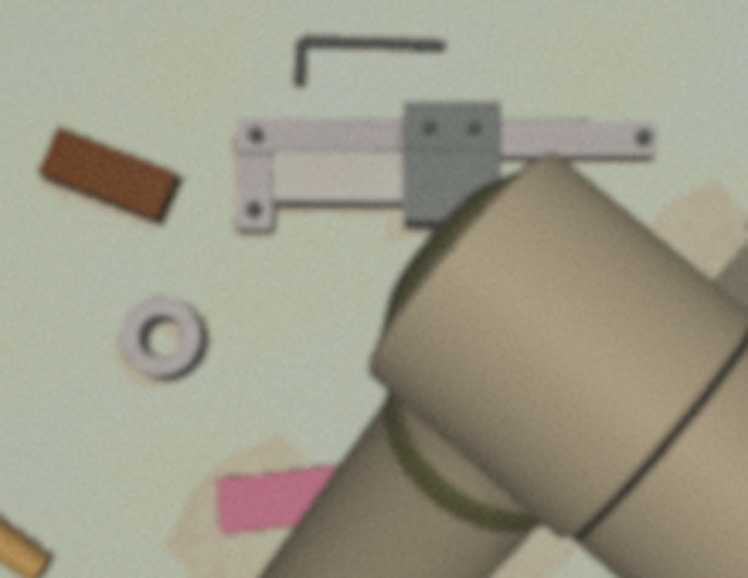

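View pics/s9.png

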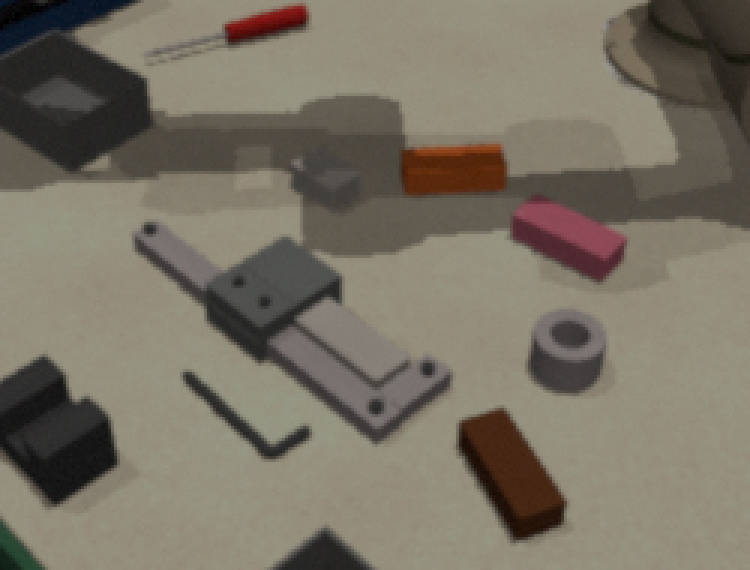

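In both views the bar touches the stop at its left end and the jaw at its right end, and the fence along its side. There is no visible gap, the hand is clear, and the bystanders are in place. Handing in.

```bash
python3 -c "
from workcell import arm
print(arm.sign_off())"
```

```text
the job is handed in; nothing more can be done
None
```

I pushed the long aluminium bar flat against the fence and slid the jaw along until the bar was trapped against the fixed stop. I then withdrew the hand and handed the job in at about 14 s. No verdict was reported.

- **Bar:** the last top-camera check put its centre at x = 619.8 mm, 20 mm from the fence face at about 640 mm. Its yaw was about 0.2°. Its end was at y ≈ 117 mm, level with the stop face.
- **Jaw:** the pressing face was at y ≈ 16.5 mm, about 100 mm from the stop. The hand stalled at up to about 13 N when the jaw closed, and I saw no gap at either end.
- **Bystanders:** the short bar, collar, hex key, tray and screwdriver looked unmoved in the last pictures. I did not measure any of them, and the hammer was mostly out of view. The hand was clear, with no contact force.
- **Disagreements:** the networks also reported the brown and pink bars as the long bar, and once the hex key and the tray. I ruled these out by colour, size and position. The camera calibration is good to about 2 mm, so I relied on the stall force as well to confirm the snug fit.

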